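# Feel along a filed curved edge for burrs

### The job

Feel the freshly filed top edge of the curved metal strip on the sprung stand for burrs: rest the closed fingertips on it at the end where the small white dropper bottle stands, and run them along the curve over its middle to the other end, where the loose cap lies, without lifting off on the way. Touch lightly: the strip should give a little on its springs all along but never be pressed down to its stop. Lift away at the end; grasp nothing and leave the things lying round the stand where they are.

Things in the scene. Friction and masses are not known exactly. Their poses are not given: they have to be found in the camera images.
- stand: Fixed stand: brown wooden base plate 85 x 190 x 8 mm flat on the table, with three dark guide sleeves (up to z = 18 mm). Origin: centre of its underside; x across the plate, y along it, z up; yaw within +-0.6 rad. It carries a bare aluminium strip, 5 mm thick, standing on edge and bent to an arc (radius 120 mm, 180 mm along the curve); its rounded top edge is 6 mm wide and 55 mm above the table.
- sprung_edge (a joint): How far the whole strip is pressed straight down on its springs, in m: 0 untouched, 0.010 at the stop. The strip sinks evenly wherever it is pressed: about 1.2 N makes it start and each further mm takes 0.8 N (about 4.5 N at 4 mm, 9 N at the stop); it springs back when let go.
- edge_left (a point): Point on the top of the edge at its very end on the stand's +y side (moves down with the strip).
- edge_mid (a point): Point on the top of the edge at the middle of the curve. In the stand's frame the untouched edge runs through x = -0.016 + 0.12(1 - cos t), y = 0.12 sin t, z = 0.055 (m) for t from -0.75 (edge_right) over 0 (this point) to 0.75 rad (edge_left): the curve bows towards the stand's -x.
- edge_right (a point): Point on the top of the edge at its very end on the stand's -y side.
- bend_centre (a point): Centre of the strip's bend, 120 mm from the edge everywhere, 55 mm above the table (a point in the air).
- dropper: Small white dropper bottle standing upright, 20 mm diameter, 36 mm high, loose on the table about 50 mm beyond one end of the strip: the START end. Origin: centre of its underside. Stands at either end.
- cap: Loose flat round vial cap, 39 x 36 x 9 mm, on the table about 50 mm beyond the other end of the strip: the FINISH end. Origin: centre of its underside.
- open_vial: Bystander: open clear vial, 38 mm diameter, 60 mm high, behind the stand (its +x side). Origin: centre of its underside.
- tube: Bystander: clear tube with blue end cap, 101 mm long, 16 mm thick, lying behind the stand. Origin: centre of its underside.
- pen: Bystander: ball pen, 151 mm long, 12 mm thick, lying in front of the stand (its -x side). Origin: centre of its underside.
- pliers: Bystander: side cutters, 170 x 54 x 16 mm, lying in front of the stand beyond the pen. Origin: centre of its underside.
- puck: Bystander: flat white disc, 62 mm diameter, 10 mm high, lying at the left of the table. Origin: centre of its underside.
Mind the look-alikes: they are no part of the job. What is shaped like the cap but brown is not meant.

How it is judged:
By the outcome, as a careful person would: the job done as asked, in the order asked, and still so for the second after the job is handed in, with the robot touching nothing.
It also fails if it takes over 38 s, if anything falls off the work surface, if the arm or the gripper's body presses on something with over 40 N, if the wrist force passes 120 N, or if a joint passes its speed limit or range.

### The arm

A 6-joint arm with a two-finger parallel gripper is mounted at the origin on a cart in front of the work surface, level with it; the furniture and walls round the work are solid. World frame = base frame: x ahead of the robot, y to its left, z up, the work surface at z = 0. Lengths are in m, angles in rad, forces in N, time in s.
With the tool pointing down it reaches from about 0.35 to 0.975 m from the base axis. Payload 4.9 kg.
Tool frame: the origin (TCP) lies midway between the tips of the shut fingers; the grasp point (between the pads) lies ctrl.grip_point_offset behind it (ctrl.grip_point_offset is the distance from the TCP to the grasp point, in m); x points along the fingers, y is the direction in which the jaws open and shut, and the axes are right-handed (so a half turn about x gives the same grasp; the last joint's range is limited). The gripper opens to 85 mm and grips with 20 to 120 N. Pads are 22 mm wide; open, the fingers measure 114 mm over their backs; the gripper's body (76 mm by 85 mm) begins 54 mm behind the grasp point. The pads swing forward as they close: fully open they stand 13 mm farther back than shut.
Start: joints at [1.076, 0.053, 1.613, -0, 1.476, -0.119], TCP at [0.229, 0.581, 0.231] pointing down, gripper open.
Joint ranges: [-3.01, 3.01], [-1.01, 2.22], [0.06, 2.58], [-1.02, 4.17], [0.09, 2.62], [-3.14, 3.14]. Speed limits (rad/s): [2.57, 2.57, 3.14, 3.14, 3.14, 3.14].

### API

Orientations are given as a rotation vector (axis times angle).
In Python, from station import ctrl gives the robot as it stands. The module is installed in compiled form; this text tells all that it offers.
- The arm moves only by the tool drive_tool, never from a script. Its argument "commands" is text: rows parted by semicolons, each of 5 numbers parted by spaces: the closure, from -1 (fully open) to 1 (shut), so that 0 is half open, then the shift along the tool's x, y, z in units of 40 mm (1.0 is 40 mm), then the turn about the tool's x in units of 5 degrees (1.0 is 5 degrees). A call has 1 to 8 rows; each row is the pose to reach, as a shift and turn from the pose commanded when the call began, along the tool's axes at that moment; what a row does not reach only later rows make up. A row lasts 1/12 s, in which the tool goes at most 41.7 mm and 7.16 degrees, less where a joint would pass 70% of its speed; a pose out of reach is approached as far as the arm can. A call with a gripper value outside its range is refused whole. The fingers move at their own pace and stop on an object; "newtons" is the grip in N (left out, the last holds). Time passes only in rows, so rows that repeat a pose let the fingers close. It gives the time, the measured TCP pose, the force and the opening at its end, in the units of the state.
- ctrl.get_obs(): the state, without advancing time (a new reading comes with each control period).
- ctrl.get_image(name): name is "side" or "top"; returns (picture, depth): 420x560x3 uint8, blue, green, red; 420x560 float32, m along the optical axis (not along the pixel's ray), 0 where there is no reading.
- ctrl.camera_info(name): a dict with "K" (3x3 intrinsics, pixels), "T" (4x4, takes a point from camera to world coordinates). Camera axes: x right, y down, z forward; pixel columns grow to the right and rows downward; lengths in m; the calibration is good to about 2 mm. A picture is of the moment at which its call begins. camera_info takes no time and is no camera call.
- ctrl.finish_job(): hands the job in, once; it reports no verdict.
The state is a dict: "t": time; "q": joint angles; "dq": joint speeds; "effort": joint torques, N m; "tool_pos": TCP position; "tool_rot": TCP orientation; "contact_force": force on the tool from outside, world axes, zero at the start; "wrist_torque": the same for the moment, N m; "opening": finger opening in m.
Only numpy, scipy, OpenCV 4.12 (cv2) and the standard library are available. Lean on these libraries where they do the work, as an engineer would, in place of code of your own. Each camera call takes 0.05 s, during which the arm holds its last target.

## Working session

There is one attempt and no reset: what is moved stays moved. The work goes in short steps, Python scripts to look and compute and a tool call to move; the robot and the scene stay as the last step left them, time stands still between calls to the robot, and variables do not carry over. Pictures are saved under pics/ and viewed, and the job is handed in when it is done.

Besides the shell and the picture viewer there is one more tool, called after ">>>" by a JSON object that holds its "op" and its "data". drive_tool: Moves the arm, as the interface text tells. Its arguments: {"type":"object","properties":{"commands":{"type":"string"},"newtons":{"type":"number"}},"required":["commands"]}

```bash
mkdir -p pics
python3 - <<'E'
from station import ctrl
import cv2,numpy as np
o=ctrl.get_obs(); print(o, ctrl.grip_point_offset)
for n in("top","side"):
    im,d=ctrl.get_image(n); cv2.imwrite(f"pics/{n}0.png",im); np.savez(f"{n}0.npz",im=im,d=d,**ctrl.camera_info(n)); print(ctrl.camera_info(n))
E
```

```text
{'t': 0.0, 'q': array([ 1.07601488e+00,  5.33869107e-02,  1.61431188e+00,  6.06212442e-06,
        1.47599727e+00, -1.19030152e-01]), 'dq': array([ 0.00147629,  0.0003994 , -0.00216766, -0.00109949,  0.00059558,
        0.00011442]), 'effort': array([-1.59266501e-04, -3.93662918e+01, -3.70184863e+01, -4.67074324e-05,
        6.68566834e-03,  2.38504145e-05]), 'tool_pos': array([0.22907146, 0.58083055, 0.23003371]), 'tool_rot': array([ 0.29324537,  1.5512606 , -0.29640765]), 'contact_force': array([0.17691319, 0.08416652, 0.51383564]), 'wrist_torque': array([-0.05017288,  0.03243186,  0.00735526]), 'opening': 0.08540762197344942} 0.0187
{'K': array([[497.24434399,   0.        , 284.1509147 ],
       [  0.        , 497.24434399, 208.37593173],
       [  0.        ,   0.        ,   1.        ]]), 'T': array([[ 0.01425876, -0.97928815,  0.20196881,  0.29676632],
       [-0.99987479, -0.01535077, -0.00384146,  0.10103772],
       [ 0.00686227, -0.20188875, -0.97938442,  1.05563545],
       [ 0.        ,  0.        ,  0.        ,  1.        ]])}
{'K': array([[405.6908898 ,   0.        , 281.57297654],
       [  0.        , 405.6908898 , 205.81086983],
       [  0.        ,   0.        ,   1.        ]]), 'T': array([[ 0.99245191, -0.03678338,  0.11698798,  0.37971495],
       [-0.12089563, -0.45353157,  0.88300247, -0.71264967],
       [ 0.02057793, -0.89048083, -0.45455522,  0.46186676],
       [ 0.        ,  0.        ,  0.        ,  1.        ]])}
```

View pics/top0.png

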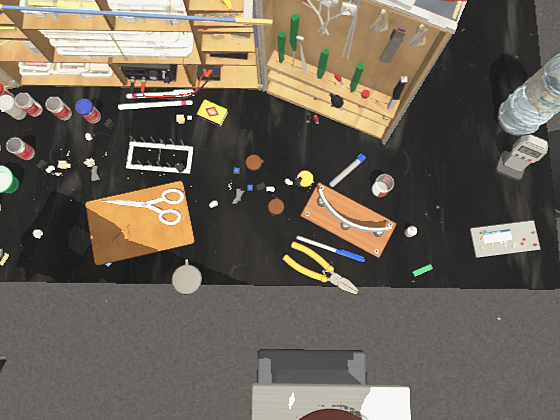

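View pics/side0.png

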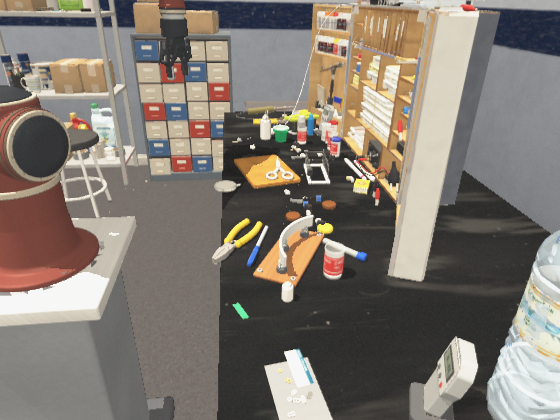

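Top view: the bottle is at (411,231) and the yellow cap at (305,179). The brown look-alikes of the cap are at (254,162) and (277,207). The strip arcs from about (320,185) to (392,226), so the start is the right-hand (-y) end. I'll measure next.

```bash
cat > h.py <<'E'
import numpy as np,cv2
def L(n):
    z=np.load(n+".npz"); return z['im'],z['d'],z['K'],z['T']
def ray(K,T,uv,h):
    uv=np.atleast_2d(uv).astype(float); r=np.c_[(uv-K[[0,1],[2,2]])/K[0,0],np.ones(len(uv))]@T[:3,:3].T
    return T[:3,3]+r*((h-T[2,3])/r[:,2])[:,None]
def proj(K,T,P):
    c=(np.atleast_2d(P)-T[:3,3])@T[:3,:3]; return c[:,:2]/c[:,2:]*K[0,0]+K[[0,1],[2,2]]
def edge(c,yaw,n=31):
    t=np.linspace(-.75,.75,n); x=-.016+.12*(1-np.cos(t)); y=.12*np.sin(t)
    return np.c_[c[0]+x*np.cos(yaw)-y*np.sin(yaw),c[1]+x*np.sin(yaw)+y*np.cos(yaw),0*t+.055]
E
python3 - <<'E'
from h import *
for n,(x0,y0,x1,y1) in(("top0",(280,140,440,300)),("side0",(200,200,370,310))):
    im=L(n)[0][y0:y1,x0:x1]; k=5 if n=="top0" else 4
    k=3.7 if n=="top0" else 4.7
    cv2.imwrite(f"pics/{n}c.png",cv2.resize(im,None,fx=k,fy=k,interpolation=cv2.INTER_CUBIC))
im,d,K,T=L("top0")
hsv=cv2.cvtColor(im,cv2.COLOR_BGR2HSV)
roi=np.zeros(im.shape[:2],np.uint8); roi[175:262,295:402]=1
m=cv2.inRange(hsv,(4,110,90),(18,255,255))*roi
# keep plate
cs=max(cv2.findContours(cv2.morphologyEx(m,cv2.MORPH_OPEN,np.ones((3,3))),cv2.RETR_EXTERNAL,cv2.CHAIN_APPROX_NONE)[0],key=cv2.contourArea)
print(cv2.minAreaRect(cs))
b=cv2.boxPoints(cv2.minAreaRect(cs)); print(b)
P=ray(K,T,cs[:,0],.008)[:,:2].astype(np.float32)
r=cv2.minAreaRect(P*1000); print("plate mm",r); print(cv2.boxPoints(r))
for n,uv,h in(("dropper",(411,231),.036),("cap",(305,179),.009)): print(n,ray(K,T,uv,h))
E
```

```text
((348.0207824707031, 219.71109008789062), (89.64705657958984, 38.411766052246094), 28.07248878479004)
[[299.43256 215.56403]
 [317.50867 181.6713 ]
 [396.609   223.85815]
 [378.5329  257.7509 ]]
plate mm ((490.82000732421875, -39.72722625732422), (190.47508239746094, 84.29496002197266), 61.887550354003906)
[[ 408.76862  -103.86903 ]
 [ 483.11884  -143.58911 ]
 [ 572.8714     24.414581]
 [ 498.52118    64.13466 ]]
dropper [[ 0.46317166 -0.16720756  0.036     ]]
cap [[0.57858385 0.05249341 0.009     ]]
```

Run:
```python
from h import *
c=(.4908,-.0397);yaw=np.radians(61.89-90)
for n,(x0,y0,x1,y1),k in(("top0",(280,140,440,280),5),("side0",(210,190,350,310),5)):
    im,d,K,T=L(n); big=cv2.resize(im[y0:y1,x0:x1],None,fx=k,fy=k,interpolation=cv2.INTER_CUBIC)
    E=edge(c,yaw,16)
    for i,p in enumerate(proj(K,T,E)): cv2.circle(big,tuple(int(round(v)) for v in ((p-[x0,y0]+.5)*k-.5)),2,(0,0,255) if i else (255,0,0),-1)
    cv2.imwrite(f"pics/{n}ov.png",big)
    # depth heights near edge
    uv=np.round(proj(K,T,E)).astype(int)
    D=d[uv[:,1],uv[:,0]]; r=np.c_[(uv-K[[0,1],[2,2]])/K[0,0],np.ones(len(uv))]*D[:,None]
    print(n,((r@T[:3,:3].T+T[:3,3])[:,2]*1000).round())
print(edge(c,yaw,5).round(4))
```

```text
top0 [52. 53. 53. 56. 55. 57. 55. 53. 54. 54. 55. 54. 52. 56. 54. 57.]
side0 [53. 56. 58. 57. 58. 57. 57. 58. 56. 57. 55. 54. 54. 55. 56. 55.]
[[ 0.4665 -0.1195  0.055 ]
 [ 0.4633 -0.0749  0.055 ]
 [ 0.4767 -0.0322  0.055 ]
 [ 0.5048  0.0027  0.055 ]
 [ 0.5436  0.0248  0.055 ]]
```

View pics/top0ov.png

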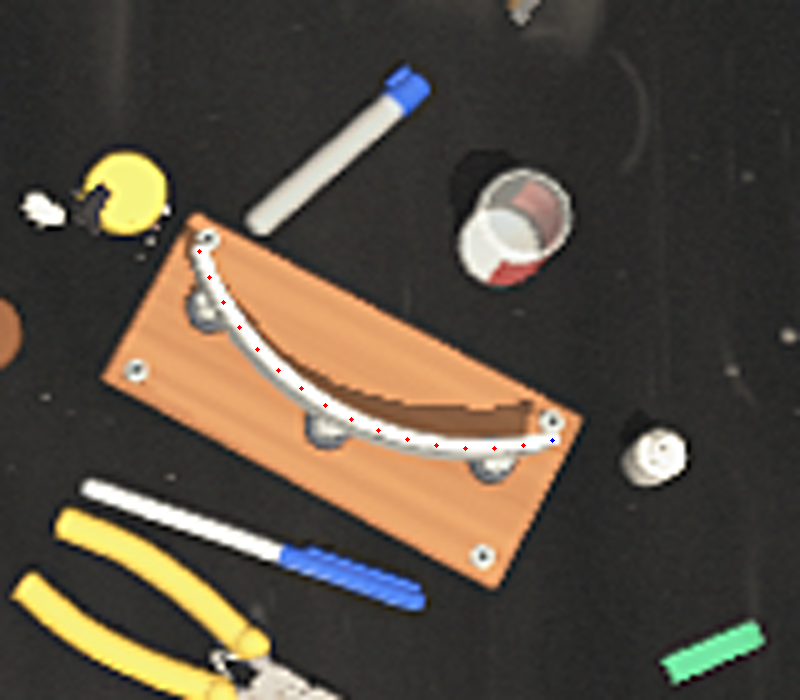

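View pics/side0ov.png

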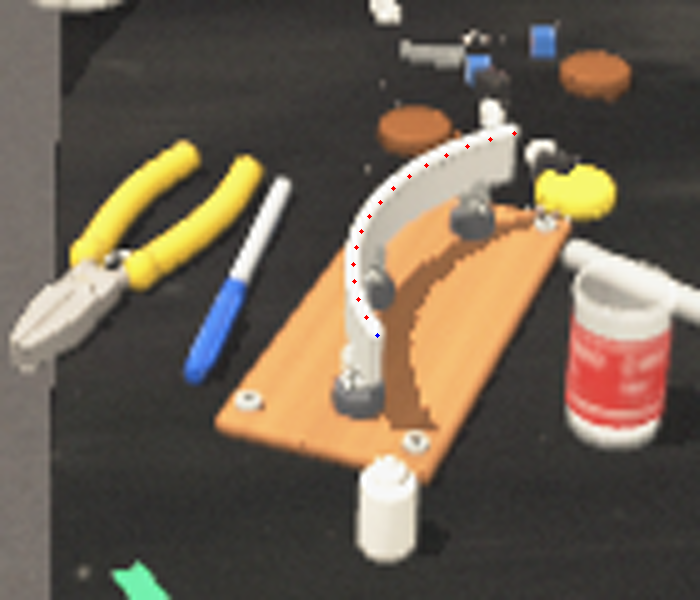

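The model edge sits on the strip in both views, and the depth readings give heights of 52–58 mm where 55 mm is expected. The plate measures 190 x 84 mm. Next come the tool axes and the approach.

Run:
```python
from h import *
from scipy.spatial.transform import Rotation as R
from station import ctrl
o=ctrl.get_obs(); M=R.from_rotvec(o['tool_rot']).as_matrix(); print(M.round(4))
yaw=np.radians(61.89-90)
E=edge((.4908,-.0397),yaw,31)
sy=np.array([-np.sin(yaw),np.cos(yaw),0])
print("stand y in tool",(M.T@sy).round(3),"angle about x deg",np.degrees(np.arctan2(M[:,2]@sy,M[:,1]@sy)))
print("shift to start units",(M.T@(E[0]-o['tool_pos'])/.04).round(3))
```

```text
[[-9.000e-04  3.670e-01  9.302e-01]
 [-1.700e-03  9.302e-01 -3.670e-01]
 [-1.000e+00 -1.900e-03 -2.000e-04]]
stand y in tool [-0.002  0.993  0.115] angle about x deg 6.576868679864974
shift to start units [  4.403 -14.1    11.949]
```

>>> {"op": "drive_tool", "data": {"commands": "1 0.5 -14.1 11.95 1.315;1 0.5 -14.1 11.95 1.315;1 0.5 -14.1 11.95 1.315;1 0.5 -14.1 11.95 1.315;1 0.5 -14.1 11.95 1.315;1 0.5 -14.1 11.95 1.315;1 0.5 -14.1 11.95 1.315;1 0.5 -14.1 11.95 1.315", "newtons": 20}}

```text
t: 0.77
tool_pos: [0.3363, 0.264, 0.2217]
tool_rot: [0.384, 1.537, -0.384]
contact_force: [1.1, -0.4, -0.2]
opening: 0.0001
```

```bash
cat > to.py <<'E'
from h import *
from scipy.spatial.transform import Rotation as R
from station import ctrl
o=ctrl.get_obs(); M=R.from_rotvec(o['tool_rot']).as_matrix(); print(M.round(4).tolist())
yaw=np.radians(61.89-90)
E=edge((.4908,-.0397),yaw,31)
sy=np.array([-np.sin(yaw),np.cos(yaw),0])
print(o['t'],o['tool_pos'],o['contact_force'],o['opening'])
print("turn units",np.degrees(np.arctan2(M[:,2]@sy,M[:,1]@sy))/5)
print("shift to start units",(M.T@(E[0]-o['tool_pos'])/.04).round(3))
E
python3 to.py
```

```text
[[-0.0002, 0.4704, 0.8825], [-0.0003, 0.8825, -0.4704], [-1.0, -0.0003, -0.0]]
0.7667 [0.3362744  0.26395839 0.22173139] [ 1.12259717 -0.41604605 -0.18841855] 5.879209113589465e-05
turn units 0.010481415775884023
shift to start units [ 4.17  -6.926  7.383]
```

>>> {"op": "drive_tool", "data": {"commands": "1 1 -6.9 7.35 0;1 1 -6.9 7.35 0;1 1 -6.9 7.35 0;1 1 -6.9 7.35 0;1 1 -6.9 7.35 0;1 1 -6.9 7.35 0;1 1 -6.9 7.35 0;1 1 -6.9 7.35 0"}}

```text
t: 1.43
tool_pos: [0.4427, -0.0505, 0.189]
tool_rot: [0.385, 1.536, -0.385]
contact_force: [0.6, 1.4, 0.5]
opening: 0.0
```

>>> {"op": "drive_tool", "data": {"commands": "1 0 0 0 0;1 0 0 0 0;1 0 0 0 0"}}

```text
t: 1.68
tool_pos: [0.4424, -0.0482, 0.1889]
tool_rot: [0.386, 1.538, -0.385]
contact_force: [0.2, -0.1, -0.0]
opening: 0.0001
```

```bash
python3 to.py
```

```text
[[-0.0011, 0.4718, 0.8817], [0.0008, 0.8817, -0.4718], [-1.0, 0.0001, -0.0014]]
1.6833 [ 0.442448   -0.04822956  0.18887938] [ 0.16648023 -0.12272452 -0.00433421] 0.00010375655731242672
turn units -0.008330168769616644
shift to start units [ 3.345 -1.287  1.376]
```

>>> {"op": "drive_tool", "data": {"commands": "1 1.5 -1.28 1.37 0;1 2.3 -1.28 1.37 0;1 2.8 -1.28 1.37 0;1 2.8 -1.28 1.37 0;1 2.8 -1.28 1.37 0;1 2.8 -1.28 1.37 0"}}

```text
t: 2.18
tool_pos: [0.4666, -0.1178, 0.077]
tool_rot: [0.384, 1.538, -0.383]
contact_force: [0.2, -0.3, 0.2]
opening: -0.0001
```

```bash
python3 to.py
python3 - <<'E'
from h import *
from station import ctrl
for n,(x0,y0,x1,y1),k in(("top",(280,140,440,280),5),("side",(210,150,370,310),3.7)):
    im,d=ctrl.get_image(n); cv2.imwrite(f"pics/{n}1.png",cv2.resize(im[y0:y1,x0:x1],None,fx=k,fy=k,interpolation=cv2.INTER_CUBIC))
E
```

```text
[[-0.0015, 0.4695, 0.8829], [0.001, 0.8829, -0.4695], [-1.0, 0.0002, -0.0018]]
2.1833 [ 0.46663765 -0.11782471  0.07696093] [ 0.2116927  -0.29108053  0.15063077] -5.8934868005539185e-05
turn units 0.021468530769939407
shift to start units [ 0.549 -0.038  0.018]
```

View pics/side1.png

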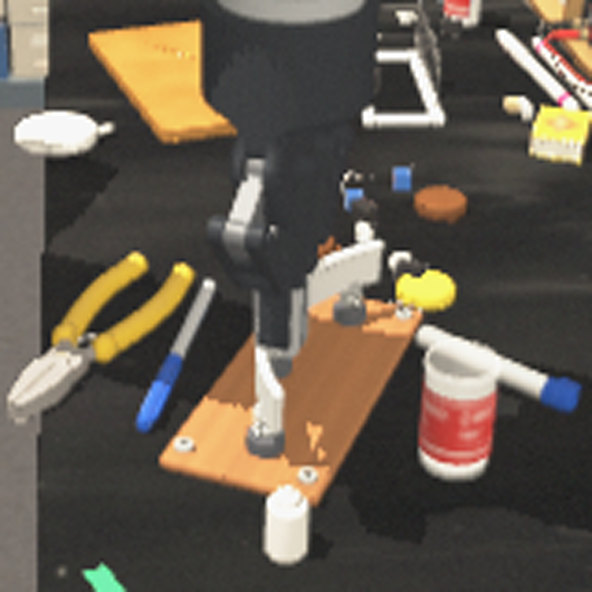

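The side view shows the shut fingertips at (275,350), directly over the strip's near end above its sleeve at (265,440). The bottle at (287,525) is clear of them. I'll lower gently.

>>> {"op": "drive_tool", "data": {"commands": "1 0.2 -0.03 0.01 0;1 0.35 -0.03 0.01 0;1 0.45 -0.03 0.01 0;1 0.5 -0.03 0.01 0;1 0.55 -0.03 0.01 0;1 0.6 -0.03 0.01 0;1 0.6 -0.03 0.01 0;1 0.6 -0.03 0.01 0"}}

```text
t: 2.95
tool_pos: [0.4668, -0.1205, 0.0536]
tool_rot: [0.385, 1.537, -0.385]
contact_force: [-1.5, 0.3, 2.6]
opening: -0.0001
```

>>> {"op": "drive_tool", "data": {"commands": "1 0.025 0 0 0;1 0.05 0 0 0;1 0.05 0 0 0;1 0.05 0 0 0"}}

```text
t: 3.28
tool_pos: [0.467, -0.1206, 0.0516]
tool_rot: [0.385, 1.536, -0.385]
contact_force: [-1.3, 1.2, 2.9]
opening: 0.0002
```

```bash
python3 to.py
cat > tab.py <<'E'
import numpy as np
t=np.linspace(-.75,.75,81); y=.12*np.sin(t)/.04; x=.12*(1-np.cos(t))/.04
for k in range(10):
    print(k,[(round(y[j]-y[8*k],2),round(x[j]-x[8*k],2)) for j in range(8*k+1,8*k+9)])
E
python3 tab.py
```

```text
[[0.0002, 0.4711, 0.8821], [-0.0001, 0.8821, -0.4711], [-1.0, 0.0, 0.0002]]
3.2833 [ 0.46697589 -0.12062388  0.05162584] [-1.32741913  1.20797905  2.93729825] 0.00018789212808716896
turn units 0.0006084450780912999
shift to start units [-0.084  0.02  -0.023]
0 [(np.float64(0.04), np.float64(-0.04)), (np.float64(0.08), np.float64(-0.08)), (np.float64(0.13), np.float64(-0.11)), (np.float64(0.17), np.float64(-0.15)), (np.float64(0.21), np.float64(-0.18)), (np.float64(0.26), np.float64(-0.22)), (np.float64(0.3), np.float64(-0.25)), (np.float64(0.35), np.float64(-0.28))]
1 [(np.float64(0.05), np.float64(-0.03)), (np.float64(0.09), np.float64(-0.06)), (np.float64(0.14), np.float64(-0.09)), (np.float64(0.19), np.float64(-0.12)), (np.float64(0.24), np.float64(-0.15)), (np.float64(0.29), np.float64(-0.17)), (np.float64(0.34), np.float64(-0.2)), (np.float64(0.39), np.float64(-0.23))]
2 [(np.float64(0.05), np.float64(-0.02)), (np.float64(0.1), np.float64(-0.05)), (np.float64(0.15), np.float64(-0.07)), (np.float64(0.21), np.float64(-0.09)), (np.float64(0.26), np.float64(-0.11)), (np.float64(0.31
[... 1555 characters left out ...]
loat64(0.12)), (np.float64(0.37), np.float64(0.14)), (np.float64(0.42), np.float64(0.16))]
8 [(np.float64(0.05), np.float64(0.02)), (np.float64(0.1), np.float64(0.05)), (np.float64(0.15), np.float64(0.08)), (np.float64(0.2), np.float64(0.11)), (np.float64(0.25), np.float64(0.13)), (np.float64(0.3), np.float64(0.16)), (np.float64(0.34), np.float64(0.19)), (np.float64(0.39), np.float64(0.23))]
9 [(np.float64(0.05), np.float64(0.03)), (np.float64(0.09), np.float64(0.07)), (np.float64(0.14), np.float64(0.1)), (np.float64(0.18), np.float64(0.13)), (np.float64(0.22), np.float64(0.17)), (np.float64(0.27), np.float64(0.21)), (np.float64(0.31), np.float64(0.24)), (np.float64(0.35), np.float64(0.28))]
```

>>> {"op": "drive_tool", "data": {"commands": "1 0 0.05 -0.05 0;1 0 0.09 -0.09 0;1 0 0.14 -0.13 0;1 0 0.18 -0.17 0;1 0 0.23 -0.2 0;1 0 0.27 -0.24 0;1 0 0.32 -0.27 0;1 0 0.37 -0.3 0"}}

```text
t: 3.95
tool_pos: [0.4633, -0.1017, 0.0515]
tool_rot: [0.384, 1.536, -0.385]
contact_force: [-0.2, -3.6, 4.5]
opening: -0.0003
```

```bash
cat > chk.py <<'E'
from h import *
from station import ctrl
o=ctrl.get_obs(); p=o['tool_pos']; yaw=np.radians(61.89-90); d=p[:2]-[.4908,-.0397]
x=d[0]*np.cos(yaw)+d[1]*np.sin(yaw); y=-d[0]*np.sin(yaw)+d[1]*np.cos(yaw)
r=np.hypot(x-.104,y); t=np.arctan2(y,.104-x)
print("t %.3f  outside by %.1f mm  depth %.1f mm  F"%(t,(r-.12)*1e3,(.055-p[2])*1e3),o['contact_force'].round(2),"stand x,y mm",x*1e3,y*1e3)
E
python3 chk.py
```

```text
t -0.600  outside by -0.0 mm  depth 3.5 mm  F [-0.23 -3.58  4.51] stand x,y mm 4.9459430218475875 -67.70513731075314
```

Tracking is exact. I'll continue.

>>> {"op": "drive_tool", "data": {"commands": "1 0 0.05 -0.03 0;1 0 0.09 -0.06 0;1 0 0.14 -0.09 0;1 0 0.19 -0.12 0;1 0 0.24 -0.15 0;1 0 0.29 -0.17 0;1 0 0.34 -0.2 0;1 0 0.39 -0.23 0"}}

```text
t: 4.62
tool_pos: [0.4625, -0.0836, 0.0514]
tool_rot: [0.385, 1.536, -0.385]
contact_force: [0.5, -2.8, 4.0]
opening: 0.0003
```

```bash
python3 chk.py
```

```text
t -0.448  outside by 0.2 mm  depth 3.6 mm  F [ 0.51 -2.81  4.04] stand x,y mm -4.330035197445771 -52.04384889350716
```

>>> {"op": "drive_tool", "data": {"commands": "1 0 0.05 -0.02 0;1 0 0.1 -0.05 0;1 0 0.15 -0.07 0;1 0 0.21 -0.09 0;1 0 0.26 -0.11 0;1 0 0.31 -0.13 0;1 0 0.36 -0.15 0;1 0 0.42 -0.16 0"}}

```text
t: 5.28
tool_pos: [0.4645, -0.0657, 0.0513]
tool_rot: [0.385, 1.537, -0.385]
contact_force: [-0.9, -2.5, 3.8]
opening: -0.0001
```

```bash
python3 chk.py
```

```text
t -0.298  outside by 0.2 mm  depth 3.7 mm  F [-0.93 -2.51  3.78] stand x,y mm -10.918467318357559 -35.27896835148367
```

>>> {"op": "drive_tool", "data": {"commands": "1 0 0.05 -0.02 0;1 0 0.11 -0.03 0;1 0 0.16 -0.05 0;1 0 0.22 -0.06 0;1 0 0.27 -0.07 0;1 0 0.33 -0.08 0;1 0 0.38 -0.09 0;1 0 0.44 -0.1 0"}}

```text
t: 5.95
tool_pos: [0.4695, -0.0483, 0.0513]
tool_rot: [0.385, 1.537, -0.385]
contact_force: [-0.9, -3.2, 3.0]
opening: 0.0002
```

```bash
python3 chk.py
```

```text
t -0.148  outside by 0.1 mm  depth 3.7 mm  F [-0.95 -3.18  3.01] stand x,y mm -14.749938063665674 -17.666069954653622
```

>>> {"op": "drive_tool", "data": {"commands": "1 0 0.06 -0.01 0;1 0 0.11 -0.01 0;1 0 0.17 -0.02 0;1 0 0.22 -0.03 0;1 0 0.28 -0.03 0;1 0 0.34 -0.03 0;1 0 0.39 -0.03 0;1 0 0.45 -0.03 0"}}

```text
t: 6.62
tool_pos: [0.4769, -0.0319, 0.0513]
tool_rot: [0.385, 1.537, -0.385]
contact_force: [-0.9, -3.1, 4.7]
opening: -0.0002
```

```bash
python3 chk.py
```

```text
t 0.003  outside by -0.1 mm  depth 3.7 mm  F [-0.93 -3.11  4.71] stand x,y mm -15.941134408348343 0.33815296336221595
```

>>> {"op": "drive_tool", "data": {"commands": "1 0 0.06 0 0;1 0 0.11 0 0;1 0 0.17 0 0;1 0 0.22 0.01 0;1 0 0.28 0.01 0;1 0 0.34 0.02 0;1 0 0.39 0.03 0;1 0 0.45 0.03 0"}}

```text
t: 7.28
tool_pos: [0.4866, -0.0166, 0.0514]
tool_rot: [0.385, 1.536, -0.385]
contact_force: [-1.4, -1.8, 3.8]
opening: -0.0003
```

```bash
python3 chk.py
```

```text
t 0.154  outside by -0.0 mm  depth 3.6 mm  F [-1.4  -1.81  3.8 ] stand x,y mm -14.570598216519057 18.359874781432726
```

>>> {"op": "drive_tool", "data": {"commands": "1 0 0.06 0.01 0;1 0 0.11 0.02 0;1 0 0.17 0.03 0;1 0 0.22 0.04 0;1 0 0.28 0.05 0;1 0 0.33 0.07 0;1 0 0.38 0.08 0;1 0 0.44 0.1 0"}}

```text
t: 7.95
tool_pos: [0.4983, -0.0029, 0.0513]
tool_rot: [0.385, 1.537, -0.385]
contact_force: [-1.8, -1.7, 3.8]
opening: -0.0
```

```bash
python3 chk.py
```

```text
t 0.304  outside by 0.2 mm  depth 3.7 mm  F [-1.81 -1.66  3.81] stand x,y mm -10.71702530354552 35.948779991739464
```

>>> {"op": "drive_tool", "data": {"commands": "1 0 0.05 0.02 0;1 0 0.11 0.04 0;1 0 0.16 0.05 0;1 0 0.21 0.07 0;1 0 0.26 0.1 0;1 0 0.32 0.12 0;1 0 0.37 0.14 0;1 0 0.42 0.16 0"}}

```text
t: 8.62
tool_pos: [0.512, 0.0088, 0.0514]
tool_rot: [0.385, 1.536, -0.385]
contact_force: [-2.4, -2.2, 3.7]
opening: -0.0002
```

```bash
python3 chk.py
```

```text
t 0.454  outside by 0.4 mm  depth 3.6 mm  F [-2.37 -2.18  3.74] stand x,y mm -4.174351706601003 52.79403638008018
```

>>> {"op": "drive_tool", "data": {"commands": "1 0 0.05 0.02 0;1 0 0.1 0.05 0;1 0 0.15 0.08 0;1 0 0.2 0.11 0;1 0 0.25 0.13 0;1 0 0.3 0.16 0;1 0 0.34 0.19 0;1 0 0.39 0.23 0"}}

```text
t: 9.28
tool_pos: [0.5273, 0.0183, 0.0513]
tool_rot: [0.385, 1.537, -0.385]
contact_force: [-2.4, -1.8, 3.9]
opening: 0.0003
```

```bash
python3 chk.py
```

```text
t 0.604  outside by 0.4 mm  depth 3.7 mm  F [-2.39 -1.79  3.89] stand x,y mm 4.888502313569406 68.35887064089877
```

>>> {"op": "drive_tool", "data": {"commands": "1 0 0.05 0.03 0;1 0 0.09 0.07 0;1 0 0.13 0.1 0;1 0 0.18 0.14 0;1 0 0.22 0.18 0;1 0 0.26 0.22 0;1 0 0.31 0.26 0;1 0 0.35 0.29 0"}}

```text
t: 9.95
tool_pos: [0.5445, 0.025, 0.0514]
tool_rot: [0.385, 1.536, -0.385]
contact_force: [-2.7, -1.3, 4.1]
opening: -0.0002
```

>>> {"op": "drive_tool", "data": {"commands": "1 0 0 0 0;1 0 0 0 0"}}

```text
t: 10.12
tool_pos: [0.5446, 0.0251, 0.0515]
tool_rot: [0.385, 1.535, -0.384]
contact_force: [-1.9, -0.2, 3.8]
opening: 0.0002
```

```bash
python3 chk.py
```

```text
t 0.759  outside by -0.0 mm  depth 3.5 mm  F [-1.94 -0.19  3.79] stand x,y mm 16.927027253943837 82.54569960649195
```

Finish end reached at t = 0.759. Lifting away.

>>> {"op": "drive_tool", "data": {"commands": "1 -0.1 0 0 0;1 -0.4 0 0 0;1 -1 0 0 0;1 -1.8 0 0 0;1 -2.4 0 0 0;1 -2.8 0 0 0;1 -3 0 0 0;1 -3 0 0 0"}}

```text
t: 10.78
tool_pos: [0.5455, 0.025, 0.1743]
tool_rot: [0.385, 1.532, -0.383]
contact_force: [0.7, -0.2, -0.6]
opening: 0.0001
```

>>> {"op": "drive_tool", "data": {"commands": "1 0 0.6 -3 0;1 0 1 -3 0;1 0 1 -3 0;1 0 1 -3 0;1 0 1 -3 0;1 0 1 -3 0"}}

```text
t: 11.28
tool_pos: [0.4566, 0.1168, 0.1703]
tool_rot: [0.383, 1.538, -0.385]
contact_force: [-0.0, -1.1, 0.5]
opening: -0.0
```

Run:
```python
from h import *
from station import ctrl
im,d=ctrl.get_image("top"); cv2.imwrite("pics/top2.png",im)
im0=L("top0")[0]
im2,d=ctrl.get_image("side"); cv2.imwrite("pics/side2.png",im2)
print(ctrl.get_obs()['contact_force'],ctrl.get_obs()['tool_pos'])
```

```text
[ 0.05070592 -0.31827091 -0.10882667] [0.45741885 0.11612793 0.17080169]
```

View pics/top2.png

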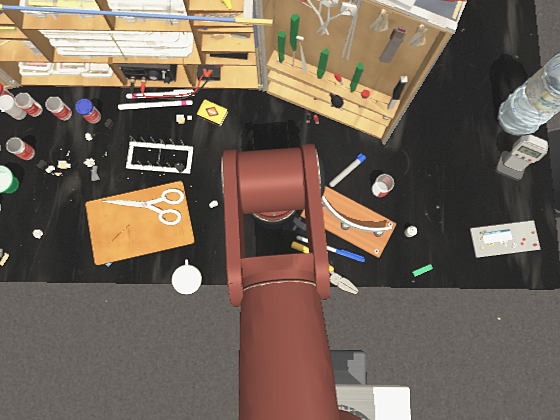

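View pics/side2.png

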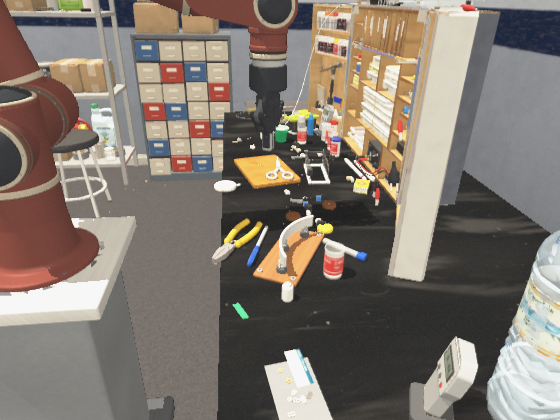

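The side view shows everything where it was: bottle (287,291), cap (326,229), vial (333,262), tube (345,250), pen (258,245), pliers (238,240). The strip is back up and the tool is clear in the air, so I'm handing in.

```bash
python3 -c "
from station import ctrl
print(ctrl.finish_job())"
```

```text
the job is handed in; nothing more can be done
None
```

I ran the closed fingertips along the strip's top edge from the bottle end, over the middle, to the cap end in one unbroken pass. Then I lifted away and handed the job in at about 11.4 s.

- **Path:** At every check the fingertips were within about 0.4 mm of the curve, from the start (about 1 mm past the strip's end) to t = 0.76 at the finish.
- **Touch:** The strip was pressed down 3.4–3.7 mm throughout, well short of the 10 mm stop. The upward force read 2.9–4.7 N; a few of these noisy readings were below the 4 N or so expected at that depth.
- **After lifting:** The tool was in the air with contact force near zero. The side view showed the strip sprung back and the things round the stand where they were. In the top view the arm hid the cap and part of the pliers, so for those I relied on the side view.

No check failed. I checked position and force only at the end of each move call (every 0.67 s along the strip), so I did not see the depth in between.

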